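# Set the guide carriage on its stop and draw the setting rod to its ring

## Task

Get the probe guide ready for zeroing: swing the clamp lever on the guide carriage open, slide the carriage along the rail right up against the rail stop, and swing the lever fully back to lock it there. Then take the setting rod by its black knob and draw it straight out of the guide, without forcing it sideways in the bore, until the black ring on the rod has just come fully out of the guide's face. Finish there, still gripping the rod and holding it steady for the reading; leave the other things on the bench where they are.

Things in the scene. Friction and masses are not known exactly. Their poses are not given: they have to be found in the camera images.
- rail: Aluminium T-slot profile lying on the bench, 500 long x 160 wide x 40 high, fixed; at its +x end a small grey displacement sensor on a bracket (60 wide, top 125 above the bench). Origin: centre of its underside. x axis along the rail, from the guide carriage towards the stop and sensor; z up.
- rail_stop: Aluminium block clamped on the rail, 30 (along) x 70 x 32 high, with a 14 mm steel buffer button towards the carriage. Fixed. Origin: centre of its underside, on the rail's top (40 above the bench) and centre line; axes as the rail's. The button's flat end is at x = -21 mm, 14 above the rail.
- carriage: Sliding carriage on the rail: aluminium plate 110 (along) x 150 x 12, its top 60 above the bench, with a white guide block 80 (along) x 44 x 65 high on its middle (block top 125 above the bench, a good place to pinch across). Origin: on the rail's top, under the plate's centre; x along the rail towards the stop, y across. Loosened it slides along x with about 3 N drag.
- carriage_front (a point): Middle of the carriage plate's front edge, 55 mm ahead (x) of the carriage's origin; it meets the stop's button.
- guide_mouth (a point): Centre of the bore at the guide block's rear face, 40 mm behind the carriage's origin and 95 above the bench. The bore is 15 mm in diameter, runs level along the carriage's x right through the block; the rod is drawn out of this face, backwards (-x); pulled askew it binds. Axes as the carriage's.
- clamp_lever (a joint): Angle of the clamp lever, rad: 0 fully locked (arm points towards the stop, 0.26 rad outwards of the rail's direction), 1.4 fully open (arm points outwards, about square to the rail). Opens clockwise seen from above. Its shoe bites on the rail below about 0.9 and clamps harder towards 0; loose above 1.0. Stays where left; takes about 7 to 12 N at the grip. Starts at 0 to 0.12.
- lever_pivot (a point): On the lever's vertical axis, 100 above the bench, 5 mm behind and 60 mm to the side (-y) of the carriage's centre. The hub is 22 mm in diameter, its top 94 above the bench. x axis points along the arm, z up.
- lever_grip (a point): Point on the lever's black arm to grip or push, 48 mm out from the pivot and 104 above the bench. The arm is a round bar 14 mm thick that rises to its end (62 mm out, its end's top 114 above the bench). x axis points outwards along the arm.
- rod: Setting rod: steel, 14 mm in diameter, 140 long, 0.16 to 0.26 kg, loose in the guide's bore. Origin: on its axis at the face of its collar, which lies on the guide's rear face when home; x axis along the rod into the bore. Behind the origin: steel collar 20 dia to x = -10 mm, black knob 24 dia to -44, flange 32 dia to -50. A black ring 4 wide is at x = 38 to 42 mm, so it is out once the rod is drawn 42 mm.
- bottle: Bystander: white plastic bottle 68 dia, 170 high; origin at its underside.
- jar: Bystander: small amber jar 52 dia, 55 high; origin at its underside.
- tape: Bystander: roll of black tape lying flat, 92 dia, 24 high; origin at its underside.
- driver: Bystander: screwdriver lying on the bench, about 200 long; origin under its middle, x axis along it towards the blade.
Things that resemble listed ones, but are neither listed nor needed, are in the scene too. Leave any blue or yellow look-alike of the rod alone.

How it is judged:
On the way, in this order (a step that is already met when the one before it is completed fails the run):
1. the clamp lever is swung open (beyond 1.0 rad) (value of joint clamp_lever above 1 rad), for 0.2 s.
2. the carriage is up against the stop (gap under 4 mm) (x of carriage_front in the frame of rail_stop above -0.025 m), for 0.2 s.
3. the lever is locked again (below 0.2 rad) with the carriage still at the stop (value of joint clamp_lever below 0.2 rad and x of carriage_front in the frame of rail_stop above -0.025 m), for 0.2 s.
4. the rod is gripped and drawn out until its ring is clear of the guide (40 to 54 mm) (x of rod in the frame of guide_mouth between -0.054 and -0.04 m and contact force between the fingers and rod above 2 N), for 0.3 s.
At the end, for the whole second after the job is handed in: The robot grips the rod (over 2 N) and holds it still, drawn 40 to 54 mm out of the guide and in line with the bore (within 0.06 rad), with the lever locked (below 0.2 rad) and the carriage less than 4 mm from the stop (all of step 3 and all of step 4 and linear speed of rod below 0.01 m/s and angle between the x axis of rod and the x axis of carriage, either way round below 0.06 rad); the arm keeps its last pose, push and grip.
It fails at once if the rod is drawn out of the guide by more than 75 mm (x of rod in the frame of guide_mouth below -0.075 m).
It fails at once if the rod is forced sideways in the bore (over 40 N) (contact force between rod and carriage above 40 N).
It fails at once if a bystander is moved by more than 30 mm (distance of any of bottle, jar, tape, driver from where it was at the start of the episode above 0.03 m).
It also fails if it takes over 72 s, if anything falls off the work surface, if the arm or the gripper's body presses on something with over 40 N, if the wrist force passes 120 N, or if a joint passes its speed limit or range.

## Robot

A 6-joint arm with a two-finger parallel gripper is mounted at the origin on the work surface. World frame = base frame: x ahead of the robot, y to its left, z up, the work surface at z = 0. Lengths are in m, angles in rad, forces in N, time in s.
With the tool pointing down it reaches from about 0.275 to 0.825 m from the base axis. Payload 4.9 kg.
Tool frame: the origin (TCP) lies midway between the tips of the shut fingers; the grasp point (between the pads) lies 19 mm behind it (bot.grip_depth is the distance from the TCP to the grasp point, in m); z points along the fingers, y is the line along which they close (so a half turn about z gives the same grasp; the last joint's range is limited). The gripper opens to 85 mm and grips with 20 to 120 N. Pads are 22 mm wide; open, the fingers measure 114 mm over their backs; the gripper's body (76 mm by 85 mm) begins 54 mm behind the grasp point. The pads swing forward as they close: fully open they stand 13 mm farther back than shut.
Start: joints at [-1.338, 0.326, -0.193, 1.052, 0, 1.437], TCP at [0.197, -0.513, 0.231] pointing down, gripper open.
Joint ranges: [-2.65, 2.65], [-0.97, 1.79], [-1.3, 1.35], [-1.93, 2.1], [-1.47, 1.37], [-3.14, 3.14]. Speed limits (rad/s): [2.57, 2.57, 3.14, 3.14, 3.14, 3.14].

## Interface

Orientations are given as a unit quaternion [w, x, y, z].
In Python, from cell import bot gives the robot as it stands. Calls block until the motion is done:
- bot.move_pose(position, orientation): joint-space move of the TCP to a pose.
- bot.move_linear(position, speed=0.15, rotation=None, until_force=None): straight line of the TCP; rotation=None keeps the orientation; speed is the mean speed in m/s. With until_force (N) it stops when the force on the tool has changed by that much, and returns True; else False.
- bot.goto_joints(angles): joint-space move.
- bot.set_gripper(opening, grasp_force=None): opening from 0.0 (shut) to 1.0 (fully open); grasp_force is the grip in N (None keeps the last); returns when the fingers have stopped.
- bot.wait(seconds).
- bot.solve_ik(position, orientation): joint angles nearest the present ones, or None.
- bot.camera(name): name is "side" or "top"; returns the picture (480x640x3 uint8, red, green, blue); there is no depth.
- bot.calibration(name): a dict with "mtx" (3x3 intrinsics, pixels), "extrinsics" (4x4, takes a point from world to camera coordinates). Camera axes: x right, y down, z forward; pixel columns grow to the right and rows downward; lengths in m; the calibration is good to about 2 mm. A picture is of the moment at which its call begins. calibration takes no time and is no camera call.
A pose or a line that the arm cannot do raises bot.PlanningError and nothing moves.
- bot.close_job(): hands the job in; it is judged then, once.
Trained networks look in the newest picture that a camera, given by its name, has taken for a name from the list of things; names that differ only in an ending like _2 or _b are one class to them, and where a whole thing is asked for, a point or a joint stands for the part that bears it (a point fixed in the world has none). Each returns a list of dicts, best first, with "confidence" (0 to 1); they miss things now and then, are a little off and sometimes report something else, mostly with a low value. They report only what shows in the picture. A call takes as long as a camera call. They do not tell look-alikes from the thing itself.
- bot.search_frame(camera, thing): "bbox" ([left, top, width, height] in pixels, round what is visible of it).
Readings, each from a call of its own:
- bot.read_clock(): time.
- bot.read_joint_positions(): joint angles.
- bot.read_joint_vel(): joint speeds.
- bot.read_joint_efforts(): joint torques, N m.
- bot.read_position(): TCP position.
- bot.read_tool_rot(): TCP orientation.
- bot.read_ft_force(): force on the tool from outside, world axes, zero at the start.
- bot.read_moment(): the same for the moment, N m.
- bot.read_gripper_width(): opening from 0.0 (shut) to 1.0 (fully open).
- bot.read_finger_force(): force on a finger pad.
Only numpy, scipy, OpenCV 4.12 (cv2) and the standard library are available. Lean on these libraries where they do the work, as an engineer would, in place of code of your own. Each camera call takes 0.05 s, during which the arm holds its last target. There are 200 camera calls.

## Working session

There is one attempt and no reset: what is moved stays moved. The work goes in short steps, each a Python script; the robot and the scene stay as the last script left them, time stands still between calls to the robot, and variables do not carry over. Pictures are saved under pics/ and viewed, at most 10 in all, crops included, and the job is handed in when it is done.

```bash
mkdir -p pics; ls; python3 - <<'E'
from cell import bot
import cv2
for c in ("top","side"):
    im=bot.camera(c); cv2.imwrite(f"pics/{c}0.png",im[:,:,::-1])
    k=bot.calibration(c); print(c,k["mtx"].tolist(),k["extrinsics"].round(4).tolist())
    for t in ("carriage","rail_stop","rod","clamp_lever","rail","bottle","jar","tape","driver"):
        print(t,[( [round(v) for v in d["bbox"]],round(d["confidence"],2)) for d in bot.search_frame(c,t)][:3])
print(bot.read_clock())
E
```

```text
pics
top [[520.2793247699767, 0.0, 315.8470441584547], [0.0, 520.2793247699767, 243.26311137993363], [0.0, 0.0, 1.0]] [[-0.0193, -0.9997, -0.0172, -0.0123], [-0.9964, 0.0207, -0.0821, 0.5723], [0.0824, 0.0155, -0.9965, 1.3493], [0.0, 0.0, 0.0, 1.0]]
carriage [([322, 227, 46, 64], 0.94), ([404, 150, 14, 68], 0.53)]
rail_stop [([257, 251, 19, 28], 0.65)]
rod [([438, 178, 63, 42], 0.89), ([306, 256, 74, 6], 0.75), ([138, 266, 71, 35], 0.56)]
clamp_lever [([320, 228, 30, 11], 0.64)]
rail [([228, 224, 201, 71], 0.67), ([405, 151, 12, 63], 0.45)]
bottle [([169, 165, 34, 27], 0.63)]
jar [([256, 168, 24, 22], 0.87), ([337, 151, 34, 37], 0.51)]
tape [([338, 150, 35, 37], 0.89)]
driver [([403, 149, 15, 71], 0.64)]
side [[573.9650682024981, 0.0, 321.48094978164005], [0.0, 573.9650682024981, 242.16080676548702], [0.0, 0.0, 1.0]] [[-0.8625, -0.506, -0.0106, 0.481], [-0.3889, 0.6761, -0.6258, 0.3021], [0.3238, -0.5357, -0.7799, 1.3476], [0.0, 0.0, 0.0, 1.0]]
carriage [([313, 211, 68, 60], 0.77)]
rail_stop [([294, 287, 28, 22], 0.88)]
rod [([429, 215, 26, 52], 0.86), ([255, 356, 32, 86], 0.82), ([352, 133, 11, 52], 0.69)]
clamp_lever [([312, 222, 21, 10], 0.56)]
rail [([264, 184, 141, 170], 0.65)]
bottle [([170, 290, 36, 53], 0.7)]
jar [([234, 254, 15, 24], 0.6)]
tape [([268, 192, 27, 32], 0.92)]
driver [([289, 169, 61, 24], 0.65), ([266, 192, 26, 33], 0.64), ([265, 186, 142, 167], 0.63)]
1.0
```

```bash
python3 - <<'E'
import cv2
a=cv2.imread("pics/top0.png");b=cv2.imread("pics/side0.png")
cv2.imwrite("pics/topc.png",cv2.resize(a[140:310,215:415],(700,595),interpolation=cv2.INTER_CUBIC))
cv2.imwrite("pics/sidec.png",cv2.resize(b[160:370,230:470],(685,600),interpolation=cv2.INTER_CUBIC))
E
```

```text
(no output)
```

View pics/top0.png

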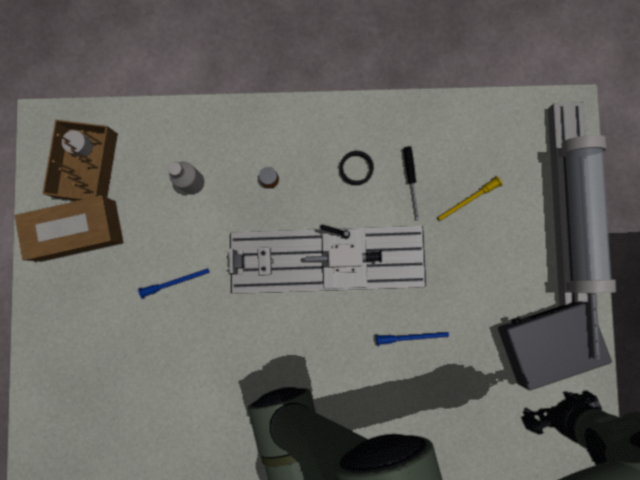

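View pics/topc.png

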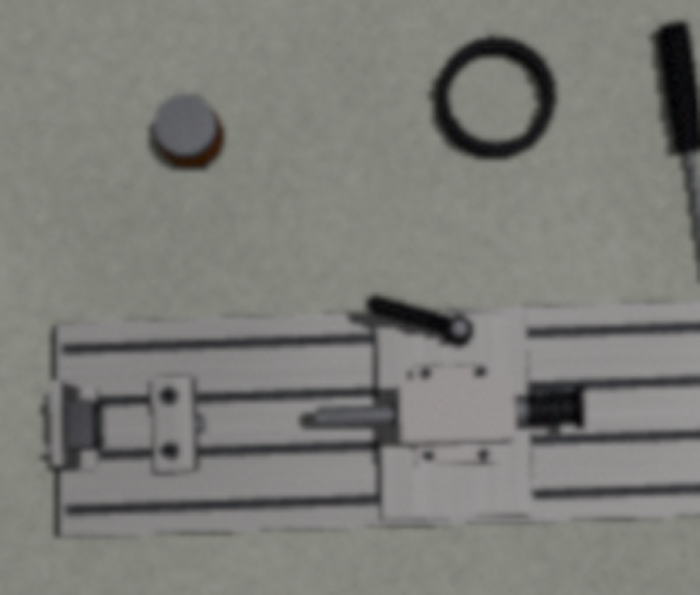

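View pics/sidec.png

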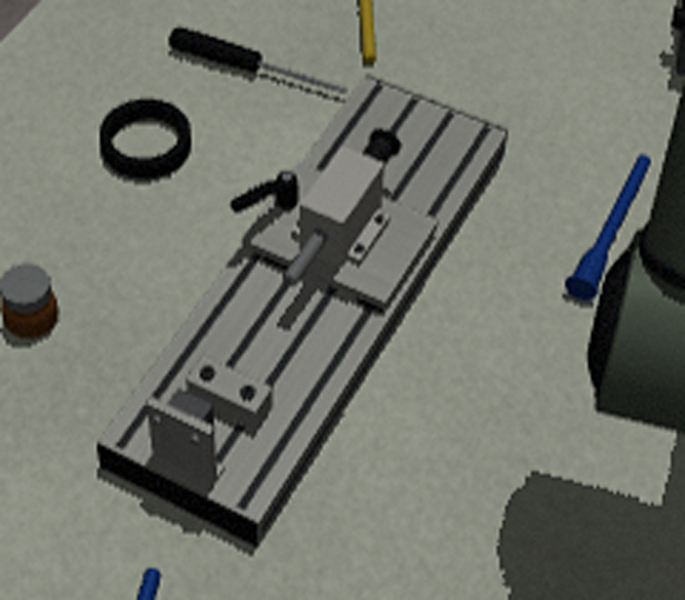

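The top view shows the rail running left, with the sensor end at column 230. The carriage block is around (345,256), the stop at (264,261), the lever from (346,234) to (321,226), and the rod's black knob around (373,257). The other rods, blue and yellow, are look-alikes. Next I'll fit the poses from the corners in both views.

```bash
cat > h.py <<'E'
from cell import bot
import numpy as np, cv2, json
from scipy.optimize import least_squares
from scipy.spatial.transform import Rotation as R
def proj(c,P):
    k=bot.calibration(c); e=np.asarray(k["extrinsics"])
    return cv2.projectPoints(np.atleast_2d(P).astype(float),cv2.Rodrigues(e[:3,:3])[0],e[:3,3],np.asarray(k["mtx"]),None)[0][:,0]
def world(rail,p):          # rail-frame (z from bench) -> world
    x,y,a=rail; p=np.atleast_2d(p)
    return np.c_[x+p[:,0]*np.cos(a)-p[:,1]*np.sin(a), y+p[:,0]*np.sin(a)+p[:,1]*np.cos(a), p[:,2]]
def quat(ydir):             # tool down, closing line along angle ydir (of the two half turns, the nearer)
    best=None
    for a in (ydir,ydir+np.pi):
        y=np.array([np.cos(a),np.sin(a),0]); z=np.array([0,0,-1.])
        q=R.from_matrix(np.c_[np.cross(y,z),y,z]).as_quat(scalar_first=True)
        cur=R.from_quat(np.array(bot.read_tool_rot()),scalar_first=True)
        d=(R.from_quat(q,scalar_first=True)*cur.inv()).magnitude()
        if best is None or d<best[0]: best=(d,q)
    return best[1]
E
cat > fit.py <<'E'
from h import *
T=lambda u,v:(215+u/3.5,140+v/3.5)
S=lambda u,v:(230+u/2.855,160+v/2.857)
# (camera, body, local pt mm with z from bench, pixel)
D=[("top",0,(250,-80,40),T(56,326)),("top",0,(250,80,40),T(57,535)),("top",0,(-250,-80,40),(423,225)),("top",0,(-250,80,40),(425,287)),
("top",1,(40,-22,125),T(398,363)),("top",1,(-40,-22,125),T(512,360)),("top",1,(-40,22,125),T(517,438)),("top",1,(40,22,125),T(400,443)),
("top",1,(55,75,60),T(382,522)),("top",1,(-55,75,60),T(532,517)),("top",1,(-55,-75,60),T(525,312)),
("top",2,(15,-35,72),T(150,378)),("top",2,(-15,-35,72),T(192,375)),("top",2,(-15,35,72),T(197,470)),("top",2,(15,35,72),T(155,474)),
("side",0,(250,-80,40),S(98,450)),("side",0,(250,80,40),S(255,520)),("side",0,(-250,80,40),S(507,130)),("side",0,(-250,-80,40),S(370,77)),
("side",1,(40,-22,125),S(302,207)),("side",1,(-40,-22,125),S(342,148)),("side",1,(-40,22,125),S(384,168)),
("side",1,(55,75,60),S(382,310)),("side",1,(-55,75,60),S(437,220)),
("side",2,(15,-35,72),S(188,383)),("side",2,(-15,-35,72),S(207,358)),("side",2,(-15,35,72),S(271,388))]
def res(p,raw=False):
    off=[0,p[3],p[4]]
    r=np.array([proj(c,world(p[:3],np.array(q)/1e3+[off[b],0,0]))[0]-px for c,b,q,px in D])
    return r if raw else r.ravel()
s=least_squares(res,[0.5,0,np.pi/2,-.05,.15],loss="soft_l1")
print(s.x.round(4)); print(np.c_[res(s.x,True).round(1)].tolist())
for c in ("top","side"):
    print(c,"pivot",proj(c,world(s.x[:3],[s.x[3]-.005,-.06,.096])).round(1))
piv=[s.x[3]-.005,-.06]
for th in (0,.06,.12): 
    a=.26+th; print(th,proj("top",world(s.x[:3],[piv[0]+.062*np.cos(a),piv[1]-.062*np.sin(a),.107])).round(1))
print("lever seen: hub",T(459,329),"end",T(372,302))
json.dump(s.x.tolist(),open("fit.json","w"))
E
python3 fit.py
```

```text
[ 0.5273 -0.0522  1.586  -0.0436  0.1601]
[[-0.5, -0.6], [0.5, 1.0], [-1.1, 0.6], [0.1, 0.2], [-0.4, 5.1], [-0.1, 4.8], [-0.8, 0.5], [-0.3, 0.3], [-0.5, -0.4], [-0.1, -0.4], [-0.6, -0.4], [0.0, -0.3], [-0.2, 0.2], [-0.9, 0.5], [-0.7, -0.2], [-0.3, -3.1], [1.6, 0.7], [0.5, 0.1], [-1.9, -1.0], [-0.9, -1.1], [-0.2, -1.0], [0.1, -1.8], [1.3, -2.8], [0.7, -0.4], [-0.8, -1.8], [-1.2, -1.9], [1.0, -0.9]]
top pivot [[345.7 233.8]]
side pivot [[330.3 221.6]]
0 [[321.5 227.9]]
0.06 [[321.9 226.4]]
0.12 [[322.3 225. ]]
lever seen: hub (346.1428571428571, 234.0) end (321.2857142857143, 226.28571428571428)
```

```bash
cat >> h.py <<'E'
F=json.load(open("fit.json")); RAIL=F[:3]
def lever_pose(th,s,r=.048,z=.085,half=0):
    d=RAIL[2]-.26-th; piv=world(RAIL,[s-.005,-.06,z])[0]
    p=piv+r*np.array([np.cos(d),np.sin(d),0])
    y=d+np.pi/2+half*np.pi; Y=np.array([np.cos(y),np.sin(y),0]); Z=np.array([0,0,-1.])
    return p,R.from_matrix(np.c_[np.cross(Y,Z),Y,Z]).as_quat(scalar_first=True)
E
python3 - <<'E'
from h import *
s=F[3]
for h in (0,1):
    for sc in (s,s+.128):
        print(h,[None if j is None else np.round(j,2)[[0,4,5]].tolist() for j in (bot.solve_ik(*lever_pose(t,sc,half=h)) for t in (.05,.7,1.3))])
p=world(RAIL,[s-.04-.075,0,.076])[0]
print(quat(RAIL[2]+np.pi/2))
E
```

```text
0 [[-0.21, 0.0, -1.49], [-0.23, 0.0, -0.86], [-0.27, 0.0, -0.29]]
0 [[0.0, 0.0, -1.28], [-0.03, 0.0, -0.65], [-0.07, 0.0, -0.1]]
1 [[-0.21, 0.0, 1.65], [-0.23, 0.0, 2.28], [-0.27, 0.0, 2.85]]
1 [[0.0, 0.0, 1.87], [-0.03, 0.0, 2.49], [-0.07, 0.0, 3.05]]
[0.         0.70170534 0.71246727 0.        ]
```

```bash
python3 - <<'E'
from h import *
s=F[3]; th0=.06
p,q=lever_pose(th0,s)
bot.set_gripper(.42,25)
bot.move_pose(p+[0,0,.13],q)
bot.move_linear(p,speed=.12,until_force=15)
print("at",bot.read_position(),bot.read_ft_force())
bot.set_gripper(0,25)
print("w",bot.read_gripper_width(),bot.read_finger_force(),bot.read_ft_force())
for t in np.linspace(th0,1.28,8)[1:]:
    p,q=lever_pose(t,s); bot.move_linear(p,speed=.05,rotation=q)
    print(round(t,2),np.round(bot.read_ft_force(),1),round(bot.read_gripper_width(),3))
print(bot.read_clock())
im=bot.camera("top"); 
cv2.imwrite("pics/t1.png",cv2.resize(im[180:310,215:415,::-1],(800,520),interpolation=cv2.INTER_CUBIC))
E
```

```text
at [ 0.60310778 -0.05428554  0.08582675] [-0.07853964  0.85365436 -0.67601275]
w 0.1526182341904192 24.44066494703293 [-1.13250201  1.83959556  5.4057332 ]
0.23 [-0.   0.4  4.9] 0.147
0.41 [0.7 1.5 4.2] 0.155
0.58 [1.  0.6 4.8] 0.155
0.76 [1.3 0.1 4.3] 0.148
0.93 [2.1 0.6 4.7] 0.157
1.11 [ 3.6 -0.4  4.8] 0.153
1.28 [ 3.8 -0.5  4.1] 0.15
7.825
```

View pics/t1.png

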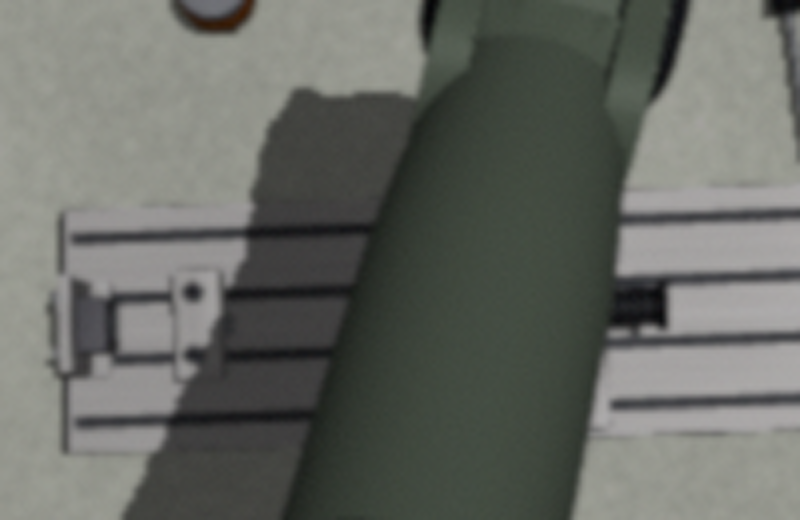

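The arm hides the carriage, but the knob is still visible at crop (640,303), so the carriage hasn't moved. I'll release the lever, lift away, and check its angle in the side view.

```bash
python3 - <<'E'
from h import *
s=F[3]
bot.set_gripper(.42)
p=bot.read_position(); bot.move_linear([p[0],p[1],.19],speed=.15)
q=quat(RAIL[2]+np.pi/2)
b=world(RAIL,[s,0,.22])[0]
bot.move_pose(b,q); bot.set_gripper(.78)
im=bot.camera("side")
cv2.imwrite("pics/s1.png",cv2.resize(im[150:300,250:450,::-1],(800,600),interpolation=cv2.INTER_CUBIC))
print(bot.read_clock(), [proj("side",lever_pose(t,s,r=.062,z=.107)[0]).round(0).tolist() for t in (.1,.9,1.1,1.28)])
E
```

```text
10.9417 [[[312.0, 231.0]], [[307.0, 217.0]], [[308.0, 214.0]], [[310.0, 211.0]]]
```

View pics/s1.png

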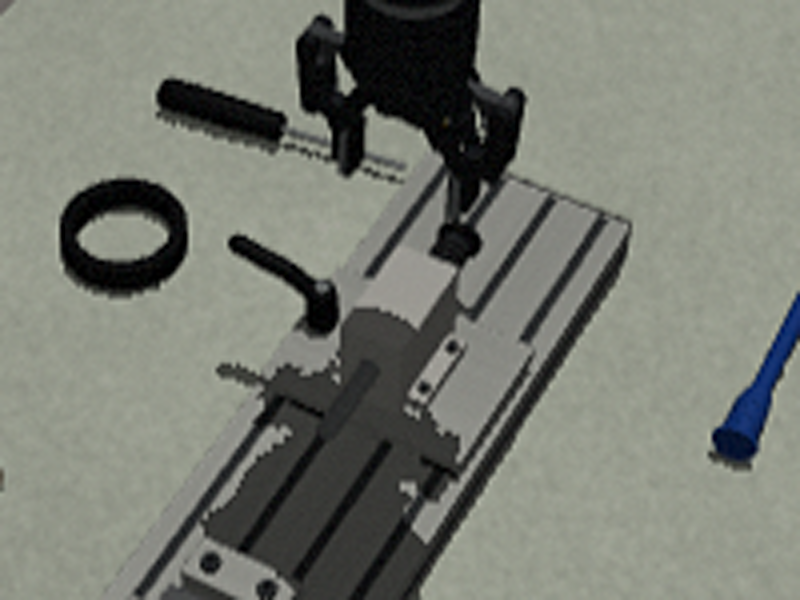

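The lever tip is at crop (238,243), which is (309.5,211) in the full picture. That matches about 1.28 rad, so it's open. Now I'll pinch the block, centre the gripper by force, and slide the carriage to the stop.

```bash
python3 - <<'E'
from h import *
s=F[3]; lat=np.array([-np.sin(RAIL[2]),np.cos(RAIL[2]),0]); ax=np.array([np.cos(RAIL[2]),np.sin(RAIL[2]),0])
b=world(RAIL,[s,0,.095])[0]
bot.move_linear(b,speed=.12,until_force=12)
f0=np.array(bot.read_ft_force()); print("at",bot.read_position(),f0)
bot.set_gripper(0,40)
f=np.array(bot.read_ft_force()); print("grip",f-f0,bot.read_moment(),bot.read_gripper_width(),(f-f0)@lat)
p0=np.array(bot.read_position())
bot.move_linear(p0+ax*.115,speed=.06,until_force=25)
print("mid",bot.read_position(),bot.read_ft_force())
hit=bot.move_linear(np.array(bot.read_position())+ax*.022,speed=.015,until_force=12)
p1=np.array(bot.read_position()); f=np.array(bot.read_ft_force())
print(hit,(p1-p0)@ax,(p1-p0)@lat,f,f@lat,f@ax,bot.read_clock())
E
```

```text
at [ 0.52853925 -0.09603715  0.0956725 ] [-0.46071101 -0.24520044  0.58644768]
grip [-1.18606328  0.54093957  6.49568272] [ 0.06086455  0.39530671 -0.10864388] 0.5050770150688058 1.1776932296781932
mid [0.52682588 0.01904259 0.09590182] [ 0.5288643  -2.61511474  4.57601076]
True 0.12921879647427786 -0.00025622661594269883 [-1.61401395 -2.42993326  2.71607873] 1.6508086986782622 -2.405087797312059 15.5667
```

```bash
python3 - <<'E'
from h import *
ax=np.array([np.cos(RAIL[2]),np.sin(RAIL[2]),0])
p1=np.array(bot.read_position())
hit=bot.move_linear(p1+ax*.004,speed=.01,until_force=20)
p2=np.array(bot.read_position()); print(hit,(p2-p1)@ax,bot.read_ft_force())
bot.wait(.3); p2=np.array(bot.read_position()); print((p2-p1)@ax,bot.read_ft_force())
json.dump([(world(RAIL,[F[3],0,0])[0]).tolist(),p2.tolist()],open("slide.json","w"))
bot.set_gripper(.78); 
bot.move_linear(p2+[0,0,.12],speed=.15)
for c in ("top","side"):
    im=bot.camera(c); cv2.imwrite(f"pics/{c}2.png",im[:,:,::-1])
a=cv2.imread("pics/side2.png"); cv2.imwrite("pics/s2.png",cv2.resize(a[180:330,220:420],(800,600),interpolation=cv2.INTER_CUBIC))
print(bot.read_clock())
E
```

```text
False 2.9137907492823085e-05 [ -0.0764044  -14.45597404   2.55112825]
1.1397356344256706e-05 [ -0.43375434 -13.74417486   1.65453957]
17.95
```

View pics/s2.png

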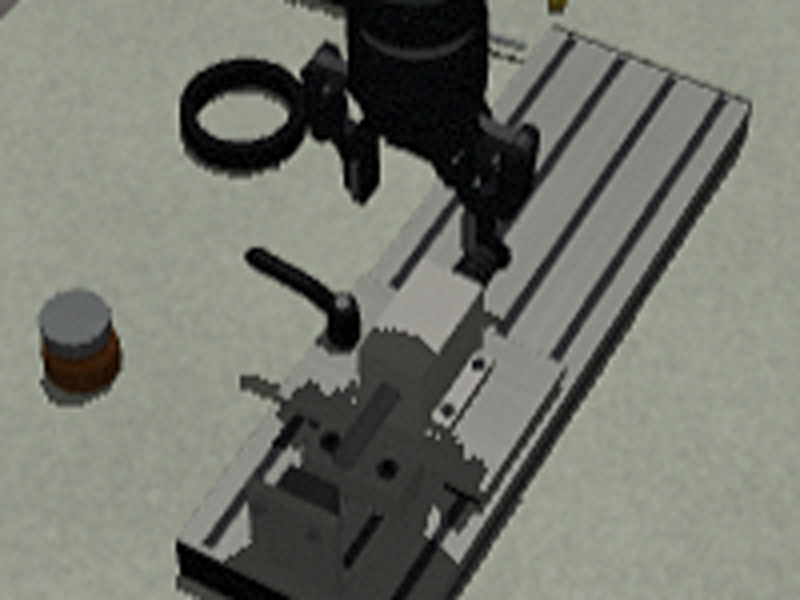

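The stop is confirmed: a 4 mm further command moved it 0 mm and raised the force to 14 N. In the picture the plate is against the stop, and the lever still points outwards, with its tip at crop (250,257). Next I'll close the lever.

```bash
python3 - <<'E'
from h import *
s=F[3]+.1285
bot.set_gripper(.42)
p,q=lever_pose(1.28,s)
bot.move_pose(p+[0,0,.09],q)
bot.move_linear(p,speed=.12,until_force=15)
bot.set_gripper(0,30)
print("w",bot.read_gripper_width(),bot.read_ft_force(),bot.read_position()-p)
for t in np.r_[np.linspace(1.28,.2,7)[1:],.1,.03,-.02]:
    p,q=lever_pose(t,s); h=bot.move_linear(p,speed=.05,rotation=q,until_force=40)
    print(round(t,2),h,np.round(bot.read_ft_force(),1),np.round(bot.read_moment(),2),round(bot.read_gripper_width(),3))
bot.set_gripper(.42)
p=bot.read_position(); bot.move_linear([p[0],p[1],.2],speed=.15)
kn=world(RAIL,[s-.04-.027,0,.2])[0]
q=quat(RAIL[2]+np.pi/2); bot.set_gripper(.75); bot.move_pose(kn,q)
im=bot.camera("side"); cv2.imwrite("pics/s3.png",cv2.resize(im[180:330,220:420,::-1],(800,600),interpolation=cv2.INTER_CUBIC))
print(bot.read_clock(),[proj("side",lever_pose(t,s,r=.062,z=.107)[0]).round(1).tolist() for t in (0,.1,.2,.3)])
E
```

```text
w 0.15134871459781526 [-0.07490471  0.17110173  3.10304391] [0.00086366 0.00011837 0.00109204]
1.1 False [-0.2  0.4  5.6] [-0.04  0.02  0.06] 0.152
0.92 False [ 0.1 -0.4  6.4] [-0.08  0.05  0.04] 0.152
0.74 False [-0.  -1.2  6.4] [-0.06  0.01  0.01] 0.149
0.56 False [-0.7  0.1  6.5] [-0.12  0.06 -0.01] 0.15
0.38 False [-0.1 -0.1  7. ] [-0.13  0.09 -0.07] 0.152
0.2 False [ 0.1 -0.1  6.4] [-0.11  0.06 -0.07] 0.151
0.1 False [ 0.8 -0.4  6.5] [-0.08  0.01 -0.13] 0.153
0.03 False [ 0.1 -1.   7. ] [-0.03 -0.14 -0.23] 0.154
-0.02 False [0.9 0.3 5.9] [-0.05 -0.18 -0.33] 0.148
25.975 [[[287.6, 267.1]], [[285.9, 265.6]], [[284.5, 264.0]], [[283.3, 262.3]]]
```

View pics/s3.png

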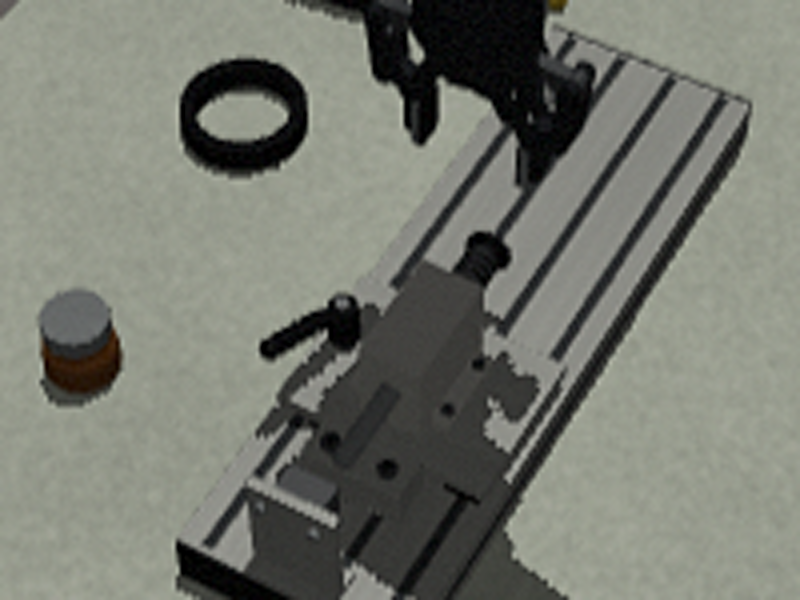

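The lever tip is at crop (268,350), which is (287,267.5) in the full picture, so it's at about 0 rad and locked. The knob is at crop (483,258). Next I'll grip the knob and draw the rod, watching the force.

```bash
python3 - <<'E'
from h import *
ax=np.array([np.cos(RAIL[2]),np.sin(RAIL[2]),0]); lat=np.array([-ax[1],ax[0],0])
p2=np.array(json.load(open("slide.json"))[1])
k=p2-ax*(.04+.027); k[2]=.0765
bot.set_gripper(.6)
bot.move_linear([k[0],k[1],.15],speed=.1)
print("hit",bot.move_linear(k,speed=.08,until_force=10))
f0=np.array(bot.read_ft_force()); bot.set_gripper(0,20)
g=lambda:(lambda f:np.round([f@ax,f@lat,f[2]],1))(np.array(bot.read_ft_force())-f0)
print("grip",f0,g(),np.round(bot.read_moment(),2),bot.read_gripper_width(),bot.read_finger_force(),bot.read_position()-k)
bot.set_gripper(0,30); p=np.array(bot.read_position())
for d in (.003,.008,.016,.026,.036,.045):
    h=bot.move_linear(p-ax*d,speed=.025,until_force=15)
    print(d,h,g(),np.round(bot.read_moment(),2),np.round((bot.read_position()-p)@ax,4),round(bot.read_gripper_width(),3))
    if h: break
im=bot.camera("side"); cv2.imwrite("pics/s4.png",cv2.resize(im[190:290,290:423,::-1],(798,600),interpolation=cv2.INTER_CUBIC))
print(bot.read_finger_force(),bot.read_clock())
E
```

```text
hit False
grip [ 0.16792981 -0.30521206  0.25313317] [-0.4  2.   1.8] [0.01 0.18 0.02] 0.27582768616053316 21.22774064540863 [ 0.00016569 -0.00010485  0.00042423]
0.003 False [2.  1.3 2. ] [0.42 0.14 0.06] -0.0028 0.267
0.008 False [0.9 0.6 1.5] [ 0.26  0.2  -0.  ] -0.0084 0.272
0.016 False [-0.   0.2  1.2] [-0.03  0.17  0.05] -0.0167 0.27
0.026 False [0.7 1.5 0.3] [-0.11  0.14  0.05] -0.0266 0.268
0.036 False [-1.2  1.  -0.5] [-0.18  0.06 -0.  ] -0.0366 0.268
0.045 False [-1.7 -0.  -0.8] [-0.16  0.08  0.02] -0.0455 0.266
29.774494171142578 31.2917
```

View pics/s4.png

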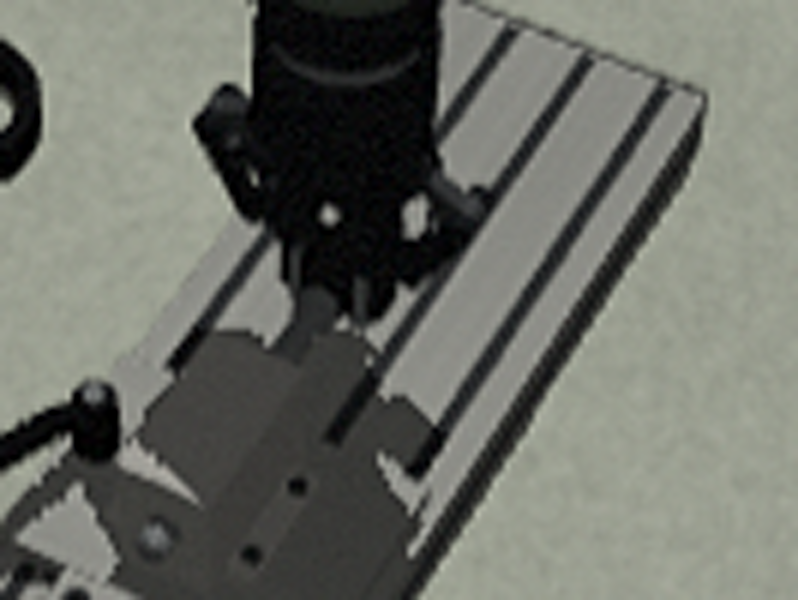

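The shaft now shows between the block and the collar, at crop (315,305), so the rod followed the gripper. I'll check the drawn length against the projection before handing in.

```bash
python3 - <<'E'
from h import *
s=F[3]+.1285
for d in (.035,.045,.055):
    for nm,o,r in (("collarfront",0,.010),("collarback",-.010,.010)):
        P=proj("side",world(RAIL,[s-.04-d+o,0,.095+r]))[0]; print(d,nm,((P-[290,190])*6).round())
print("block rear top edge",[((proj("side",world(RAIL,[s-.04,y,.125]))[0]-[290,190])*6).round() for y in (-.022,.022)])
bot.wait(.5); print(bot.read_position(),bot.read_joint_vel(),bot.read_ft_force(),bot.read_finger_force())
E
```

```text
0.035 collarfront [299. 319.]
0.035 collarback [310. 303.]
0.045 collarfront [310. 303.]
0.045 collarback [321. 287.]
0.055 collarfront [321. 287.]
0.055 collarback [332. 272.]
block rear top edge [array([213., 327.]), array([306., 367.])]
[ 0.5285978  -0.07889534  0.07681521] [-0.0011638   0.00134611 -0.00072565 -0.00121432  0.00101914 -0.00108025] [-0.53421837 -1.00002021 -0.05421234] 29.771969318389893
```

The collar's position in the picture (around (318,298)) matches a draw of about 45 mm. The arm is still and the grip is steady at 30 N.

```bash
python3 -c "
from cell import bot
print(bot.close_job())"
```

```text
the job is handed in; nothing more can be done
None
```

I handed the job in with the carriage against the stop, the lever locked at about 0 rad, and the rod drawn about 45 mm and held steady in the gripper; the hand-in gave no pass/fail verdict.

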